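# Pull a gift card on the hinged block press with the hand roller

## Robot

A 7-joint arm with a two-finger parallel gripper is mounted at the origin on a cart in front of the work surface, level with it; the furniture and walls round the work are solid. World frame = base frame: x ahead of the robot, y to its left, z up, the work surface at z = 0. Lengths are in m, angles in rad, forces in N, time in s.
With the tool pointing down it reaches from about 0.35 to 0.9 m from the base axis. Payload 8.1 kg.
Tool frame: the origin (TCP) lies at the very end of the fingers, on their centre line; the grasp point (between the pads) lies env.grasp_offset behind it (env.grasp_offset is the distance from the TCP to the grasp point, in m); z points along the fingers, y is the line along which they close (so a half turn about z gives the same grasp; the last joint's range is limited). The gripper opens to 92 mm and grips with 3 to 60 N. Pads are 19 mm wide; open, the fingers measure 130 mm over their backs; the gripper's body (75 mm by 190 mm) begins 47 mm behind the grasp point.
Start: joints at [-1.27, 0.434, 0.025, 1.573, -0.012, 1.134, -0.075], TCP at [0.246, 0.575, 0.227] pointing down, gripper open.
Joint ranges: [-2.62, 2.62], [-0.44, 2.09], [-1.27, 1.32], [0.08, 2.57], [-1.32, 4.46], [0.12, 2], [-2.74, 2.74]. Speed limits (rad/s): [2.22, 2.22, 3.01, 3.01, 3.14, 3.14, 3.14].

## Interface

Orientations are given as a rotation vector (axis times angle).
In Python, from station import env gives the robot as it stands.
- The arm moves only by the shell command python3 -m creep 'ROWS' [FORCE]. ROWS is a JSON object with one list for each field, all of the same length, 1 to 5, a row being the entries at one place: tx, ty, tz (the shift in shares of the most that a row can go, 1 being 50 mm), turn (a turn about the tool's z in normalised numbers (1 is 2 rad)), aperture (the finger opening in m); each row shifts and turns the commanded pose from where the row before left it, along the tool's axes as they then stand; what a row does not reach is not made up. A row lasts 1/10 s, in which the tool goes at most 0.05 m and 0.15 rad, less where a joint would pass 70% of its speed; a pose out of reach is approached as far as the arm can. The fingers move at their own pace and stop on an object; FORCE is the grip in N (left out, the last holds). Time passes only in rows, so rows that do not move let the fingers close. It prints the time, the measured TCP pose, the force, the opening and the grip force at its end. Shift and turn numbers lie between -1 and 1, and a call with a number outside is refused. Input that does not fit is refused with a message, and nothing moves.
- env.read_state(): the state, without advancing time (a new reading comes with each control period).
- env.snapshot(name): name is "side" or "top" or "wrist"; returns a dict with "color" (400x640x3 uint8, red, green, blue), "depth" (400x640 float32, m along the optical axis (not along the pixel's ray), 0 where there is no reading), "K" (3x3 intrinsics, pixels), "world_from_camera" (4x4, takes a point from camera to world coordinates). Camera axes: x right, y down, z forward; pixel columns grow to the right and rows downward; lengths in m; the calibration is good to about 2 mm. A picture is of the moment at which its call begins.
- env.hand_in(): hands the job in; it is judged then, once.
The state is a dict: "time_s": time; "joint_positions": joint angles; "joint_vel": joint speeds; "joint_efforts": joint torques, N m; "tool_pos": TCP position; "tcp_rot": TCP orientation; "ft_force": force on the tool from outside, world axes, zero at the start; "wrist_torque": the same for the moment, N m; "width": finger opening in m; "gripper_force": force on a finger pad.
Only numpy, scipy, OpenCV 4.12 (cv2) and the standard library are available. Lean on these libraries where they do the work, as an engineer would, in place of code of your own. Each camera call takes 0.05 s, during which the arm holds its last target. There are 200 camera calls.

## Task

Print the gift card clipped under the press plate: gently lower the standing frame by its wooden tab until it lies closed over the block, take the hand roller from its rest and roll it over the middle of the sprung press plate, with firm, even pressure that keeps the plate pushed well down, the whole way from the hinge end to the tab end. Then set the roller back in its rest, let go of it, and swing the frame up again so that it is left standing open, away from the block. Do not crush the plate or disturb the crockery and other things around.

Things in the scene. Friction and masses are not known exactly. Their poses are not given: they have to be found in the camera images.
- press: Card press, fixed: oak base board 136 x 184 x 18 mm carrying a flat dark printing block (80 x 94 mm). Origin: centre of the board's underside; x along the hinge, y from the hinge side (-y) to the tab side (+y), z up. An aluminium frame, 126 mm wide and 8 mm thick, is hinged along its -y side; closed, its top face is 39 mm above the worktop and the press plate in it stands higher.
- plate_top (a point): Centre of the top face of the plywood press plate carried by the frame; the roller runs on this face. It is 93 mm along the hinge by 130 mm, flat. Frame closed and plate up, this point is 47 mm above the worktop, at (0, 2.5) mm of the press's x, y. Only four bolt heads, 56 mm to either side of the midline, stand 3 mm higher.
- tympan (a joint): Angle of the press's hinged frame: 0 = closed, lying level over the block; about 1.57 = standing upright; 1.8 = its stop, leaning back past the hinge. The hinge is stiff: the frame stays where it is left; up to about 4 N at the tab moves it.
- tympan_tab (a point): Centre of the wooden tab on the frame's free edge, for lowering and lifting it: 40 mm wide along the hinge, 12 mm thick, 46 mm long. The point is 26 mm out from the edge, 196 mm from the hinge axis, and swings with the frame; closed it is 35 mm above the worktop. Pinched by its sides, 40 mm apart (fingers closing along the hinge), it turns between the fingers.
- tympan_hinge (a point): Point on the hinge axis in the middle of the frame's width; press-frame position (0, -85, 35) mm. The axis runs along the press's x.
- platen (a joint): How far the press plate is pushed down into its frame, m: 0 = up, 0.005 = fully down. Its corner springs total 2500 N/m: it starts to move at about 1.5 N, is 3 mm down at about 9 N and fully down at about 14 N. The card prints where it is more than 2.5 mm down under the roller; over 40 N would crush it.
- roller: Loose hand roller, 0.25 to 0.45 kg: black rubber drum (44 mm diameter, 70 mm long) in a steel yoke with a dark wooden grip above, 98 mm long, 88 mm tall. Origin: middle of the drum's axle, 22 mm above the drum's underside; y along the axle, x the way it rolls, z up. The yoke's arms (y = +-43 to 49 mm, 34 mm wide) end 6 mm below the axle. Stood on its drum and let go, it topples.
- roller_grip (a point): Centre of the roller's wooden grip, 50 mm above the drum's axle. The grip is 24 mm thick (x), 70 mm long (y) and 32 mm high; grasp it from above across the 24 mm, fingers closing along the roller's x.
- roller_drum (a point): Middle of the roller's drum, on its axle (same point as roller).
- drum (a joint): Turn of the drum on its axle in the yoke, rad; turns freely without limit, with little friction.
- rest: Oak rest for the roller, fixed: base 72 (x) x 126 (y) x 10 mm, an end block at either end (y = +-40 to 61 mm, top 44 mm above the worktop). The yoke's arms stand on the block tops between lips 8 mm high with 5 mm of play each way; the drum hangs free between. Origin: centre of the underside. Seated, the axle is over the origin, 50 mm above the worktop, along the rest's y, either way round.
- cup_green: Small green cup, 40 x 40 x 35 mm, a bystander in front of the rest. Origin at the underside.
- tag_stack: Banded stack of kraft price tags, 36 x 48 x 12 mm, a bystander. Origin at the underside.
- mug_sand: Sand-coloured mug, 68 x 88 x 61 mm, a bystander to the right of the press. Origin at the underside.
- tape_roll: Roll of brown tape lying flat, 96 mm across, 48 mm high, a bystander at the back right. Origin at the underside.
- flagon: Blue flagon with a cork, 72 x 87 x 126 mm, a bystander at the left. Origin at the underside.

How it is judged:
On the way, in this order (a step that is already met when the one before it is completed fails the run):
1. the frame is lowered over the block (value of joint tympan below 0.1 rad), for 0.2 s.
2. the roller holds the press plate down at the hinge end (y of roller_drum in the frame of press below -0.034 m and value of joint platen above 0.0025 m and contact force between roller and press above 5 N and x of roller_drum in the frame of press between -0.015 and 0.015 m and value of joint tympan below 0.04 rad), for 0.05 s.
3. the roller rolls on, turning, with the press plate held down, a quarter of the way (y of roller_drum in the frame of press between -0.031 and -0.013 m and value of joint platen above 0.0025 m and contact force between roller and press above 5 N and x of roller_drum in the frame of press between -0.015 and 0.015 m and value of joint tympan below 0.04 rad and (velocity of joint drum above 0.3 rad/s or velocity of joint drum below -0.3 rad/s)), for 0.03 s.
4. the roller rolls on, turning, with the press plate held down, at the middle (y of roller_drum in the frame of press between -0.009 and 0.009 m and value of joint platen above 0.0025 m and contact force between roller and press above 5 N and x of roller_drum in the frame of press between -0.015 and 0.015 m and value of joint tympan below 0.04 rad and (velocity of joint drum above 0.3 rad/s or velocity of joint drum below -0.3 rad/s)), for 0.03 s.
5. the roller rolls on, turning, with the press plate held down, three quarters of the way (y of roller_drum in the frame of press between 0.013 and 0.031 m and value of joint platen above 0.0025 m and contact force between roller and press above 5 N and x of roller_drum in the frame of press between -0.015 and 0.015 m and value of joint tympan below 0.04 rad and (velocity of joint drum above 0.3 rad/s or velocity of joint drum below -0.3 rad/s)), for 0.03 s.
6. the roller holds the press plate down at the tab end (y of roller_drum in the frame of press above 0.034 m and value of joint platen above 0.0025 m and contact force between roller and press above 5 N and x of roller_drum in the frame of press between -0.015 and 0.015 m and value of joint tympan below 0.04 rad), for 0.05 s.
7. the roller is seated in its rest and let go (z of roller in the frame of rest between 0.045 and 0.0535 m and horizontal distance between roller and rest below 0.012 m and angle between roller's own z axis and vertical below 0.12 rad and linear speed of roller below 0.03 m/s and contact force between the fingers and roller below 0.3 N), for 0.2 s.
8. the frame stands open again (value of joint tympan above 1.25 rad), for 0.2 s.
At the end, for the whole second after the job is handed in: The frame stands open (over 1.25 rad), press plate up (under 1.5 mm down); the roller rests still in its rest, axle 45 to 53.5 mm above the worktop, within 12 mm of the rest's centre, tilted under 0.12 rad; it has been rolled over the closed frame as asked (z of roller in the frame of rest between 0.045 and 0.0535 m and horizontal distance between roller and rest below 0.012 m and angle between roller's own z axis and vertical below 0.12 rad and linear speed of roller below 0.03 m/s and value of joint tympan above 1.25 rad and value of joint platen below 0.0015 m); the robot touches nothing.
It fails at once if the frame is slammed shut (closing faster than 2.5 rad/s) (velocity of joint tympan below -2.5 rad/s).
It fails at once if the roller is forced on the press with more than 40 N (contact force between roller and press above 40 N).
It fails at once if a bystander is moved by more than 30 mm (distance of any of cup_green, tag_stack, mug_sand, tape_roll, flagon from where it was at the start of the episode above 0.03 m).
It also fails if it takes over 72 s, if anything falls off the work surface, if the arm or the gripper's body presses on something with over 40 N, if the wrist force passes 120 N, or if a joint passes its speed limit or range.

## Working session

There is one attempt and no reset: what is moved stays moved. The work goes in short steps, Python scripts to look and compute and a shell command to move; the robot and the scene stay as the last step left them, time stands still between calls to the robot, and variables do not carry over. Pictures are saved under pics/ and viewed, at most 11 in all, crops included, and the job is handed in when it is done.

```bash
ls; mkdir -p pics; python3 - <<'E'
from station import env
import cv2,numpy as np
s=env.read_state();print({k:np.round(v,3) for k,v in s.items()},env.grasp_offset)
for n in("side","top"):
    d=env.snapshot(n);np.savez(f"{n}0.npz",**d);cv2.imwrite(f"pics/{n}0.png",d["color"][:,:,::-1]);print(n,d["K"].round(1).tolist(),d["world_from_camera"].round(3).tolist())
E
```

```text
pics
{'time_s': np.float64(0.0), 'joint_positions': array([-1.27 ,  0.435,  0.025,  1.574, -0.012,  1.134, -0.075]), 'joint_vel': array([-0.001,  0.001,  0.002,  0.001,  0.   ,  0.001,  0.001]), 'joint_efforts': array([-0.0000e+00, -6.6786e+01,  9.8500e-01, -3.1446e+01, -6.1000e-02,
        4.2000e-02,  0.0000e+00]), 'tool_pos': array([0.245, 0.574, 0.226]), 'tcp_rot': array([-6.300e-01, -3.078e+00,  2.000e-03]), 'ft_force': array([ 0.786,  0.052, -0.344]), 'wrist_torque': array([0.028, 0.012, 0.009]), 'gripper_force': np.float64(0.0), 'width': np.float64(0.092)} 0.0188
side [[464.9, 0.0, 316.1], [0.0, 464.9, 204.4], [0.0, 0.0, 1.0]] [[0.522, -0.515, 0.68, -0.378], [-0.853, -0.326, 0.408, -0.677], [0.011, -0.793, -0.61, 0.876], [0.0, 0.0, 0.0, 1.0]]
top [[434.0, 0.0, 320.2], [0.0, 434.0, 189.6], [0.0, 0.0, 1.0]] [[0.006, -0.987, 0.161, 0.297], [-1.0, -0.005, 0.004, -0.165], [-0.003, -0.161, -0.987, 1.513], [0.0, 0.0, 0.0, 1.0]]
```

View pics/top0.png

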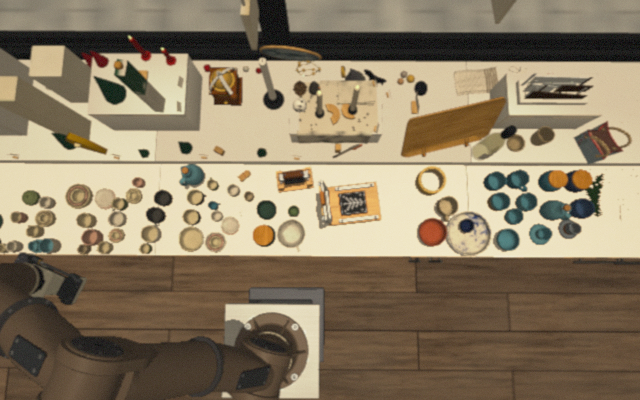

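View pics/side0.png

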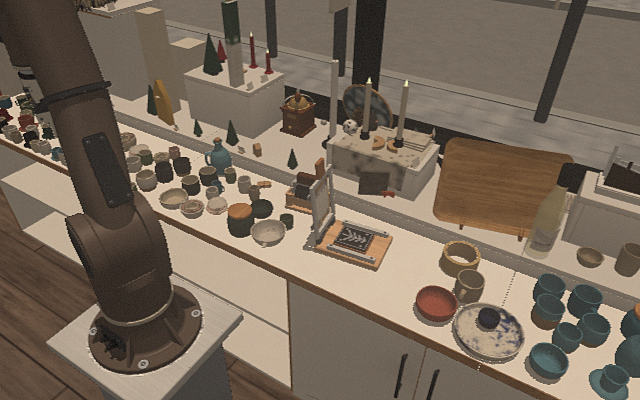

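The top view shows the press at about px (350,203), with its frame standing on the left (hinge) side at px 322-330. The roller sits in its rest at about (295,180). In the side view the frame stands at (323,205) and the roller at (308,190). I'll measure them now.

```bash
cat > h.py <<'E'
import numpy as np,cv2
def ray(d,u,v):
    K,T=d["K"],d["world_from_camera"]
    r=T[:3,:3]@np.linalg.solve(K,np.array([u,v,1.0]));return T[:3,3],r
def onz(d,u,v,z):
    o,r=ray(d,u,v);return o+r*(z-o[2])/r[2]
def dep(d,u,v):
    o,r=ray(d,u,v);return o+r*d["depth"][v,u]
def proj(d,p):
    T=np.linalg.inv(d["world_from_camera"]);c=T[:3,:3]@np.asarray(p)+T[:3,3];q=d["K"]@c;return q[:2]/q[2]
def cloud(d):
    v,u=np.mgrid[:400,:640];K=d["K"];z=d["depth"]
    c=np.stack([(u-K[0,2])/K[0,0]*z,(v-K[1,2])/K[1,1]*z,z],-1);T=d["world_from_camera"]
    return c@T[:3,:3].T+T[:3,3]
E
python3 - <<'E'
from h import *
t=dict(np.load("top0.npz"));s=dict(np.load("side0.npz"))
P=cloud(t);np.set_printoptions(precision=4,suppress=True)
c=t["color"][150:250,260:400];a=cv2.resize(c,None,fx=5,fy=5,interpolation=cv2.INTER_CUBIC)
c=s["color"][140:280,270:410];b=cv2.resize(c,None,fx=4,fy=4,interpolation=cv2.INTER_CUBIC)
cv2.imwrite("pics/topc.png",a[:,:,::-1]);cv2.imwrite("pics/sidec.png",b[:,:,::-1])
hsv=cv2.cvtColor(t["color"],cv2.COLOR_RGB2HSV)
m=cv2.inRange(hsv,(5,90,90),(22,255,255))
def rect(x0,x1,y0,y1,z0,z1):
    k=(m>0);k[:]&=False;k[y0:y1,x0:x1]=True;k&=(P[...,2]>z0)&(P[...,2]<z1)
    pts=P[k][:,:2].astype(np.float32);print(len(pts),pts.mean(0),P[k][:,2].mean(),cv2.minAreaRect(pts))
rect(325,395,170,235,.010,.027)
rect(310,395,170,235,.06,.3)
rect(270,318,160,198,.035,.055)
rect(270,318,160,198,.085,.13)
print(P[203,352],P[215,345],P[185,360])
E
```

```text
1155 [ 0.4935 -0.2782] 0.01859551529106559 ((0.49544990062713623, -0.27307015657424927), (0.2229362428188324, 0.18229317665100098), 6.326349258422852)
277 [ 0.4796 -0.1706] 0.18416179575314598 ((0.48295336961746216, -0.17389631271362305), (0.1259765326976776, 0.029925309121608734), 6.825748443603516)
265 [ 0.5962 -0.0685] 0.048592266306607526 ((0.5914594531059265, -0.0675201416015625), (0.10079194605350494, 0.16408707201480865), 2.435251474380493)
193 [ 0.5776 -0.0703] 0.10976726085112394 ((0.5796131491661072, -0.0699828714132309), (0.02498582936823368, 0.09657256305217743), 7.075723171234131)
[ 0.4938 -0.2691  0.0268] [ 0.4523 -0.2449  0.0246] [ 0.5563 -0.2969  0.0306]
```

View pics/topc.png

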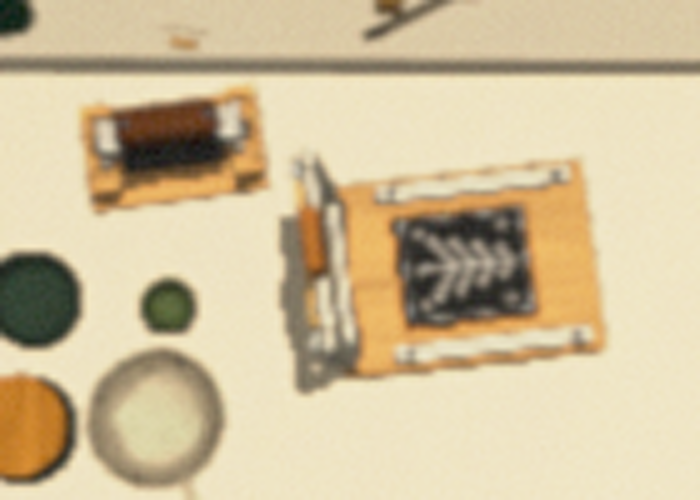

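View pics/sidec.png

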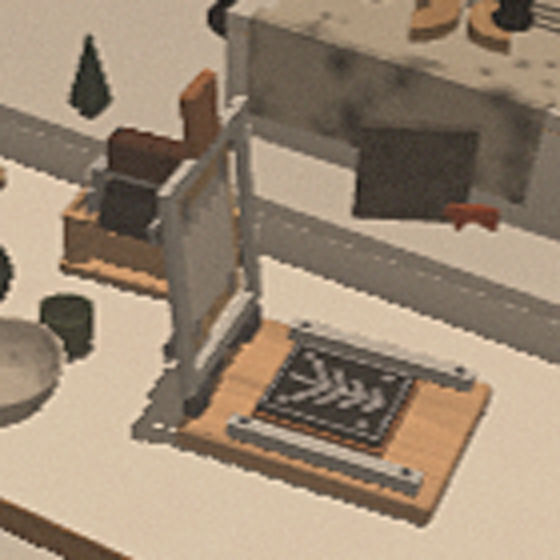

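Crop readings:
- **Top crop, board:** right corners at (578,158) and (607,350), block centre at about (465,265).
- **Top crop, tab and roller:** orange tab at about (312,240), brown roller grip at about (167,122).
- **Top crop, rest:** corners at about (82,105), (255,86), (268,187) and (95,212).
- **Side crop:** the tab stands up at (200,110), and the frame is close to vertical.

```bash
python3 - <<'E'
from h import *
np.set_printoptions(precision=4,suppress=True)
t=dict(np.load("top0.npz"));s=dict(np.load("side0.npz"))
f=lambda x,y:(260+(x+.5)/5-.5,150+(y+.5)/5-.5)
g=lambda x,y:(270+(x+.5)/4-.5,140+(y+.5)/4-.5)
A=onz(t,*f(578,158),.018);B=onz(t,*f(607,350),.018);print(A,B,np.linalg.norm(A-B))
ex=(B-A)/np.linalg.norm(B-A);ey=np.array([ex[1],-ex[0],0]);ey=-ey if ey[1]>0 else ey
print("ex yaw",np.degrees(np.arctan2(ex[1],ex[0])))
C=(A+B)/2-ey*.092;print("press",C, "block",onz(t,*f(465,265),.028))
for p in((488,388),(428,522),(182,430)):print("side corner",onz(s,*g(*p),.018))
R=[onz(t,*f(*p),z) for p,z in(((82,105),.044),((255,86),.044),((268,187),.0),((95,212),.0))]
print(R)
P=cloud(t);hsv=cv2.cvtColor(t["color"],cv2.COLOR_RGB2HSV)
m=(hsv[...,2]<110)&(hsv[...,1]>110)&(P[...,2]>.1)&(P[...,2]<.13);m[:160]=0;m[198:]=0;m[:,:270]=0;m[:,318:]=0
# grip top through ray on plane .116
v,u=np.nonzero(m);Q=np.array([onz(t,a,b,.116)[:2] for a,b in zip(u,v)],np.float32);print("grip",len(Q),cv2.minAreaRect(Q),Q.mean(0))
# tab
Pm=(P[...,2]>.19)&(P[...,2]<.3);Pm[:,:310]=0;Pm[:,340:]=0;Pm[:160]=0;Pm[240:]=0
v,u=np.nonzero(Pm);X=P[Pm];k=(hsv[v,u,1]>90);print("tab",k.sum(),X[k].mean(0),X[k].min(0),X[k].max(0))
S=cloud(s);hs=cv2.cvtColor(s["color"],cv2.COLOR_RGB2HSV)
sm=np.zeros((400,640),bool);sm[155:190,312:328]=1;sm&=(hs[...,1]>90)&(S[...,2]>.18);X=S[sm];print("tab side",len(X),X.mean(0),X.min(0),X.max(0))
# frame plane from side cloud
sm=np.zeros((400,640),bool);sm[165:235,311:336]=1;X=S[sm];X=X[(X[:,2]>.06)&(abs(X[:,0]-C[0])<.07)&(abs(X[:,1]+.165)<.05)]
c=X.mean(0);n=np.linalg.svd(X-c)[2][2];print("frame",len(X),c,n,X.min(0),X.max(0))
print("cup",onz(t,*f(168,306),.035))
E
```

```text
[ 0.5723 -0.3514  0.018 ] [ 0.4378 -0.3694  0.018 ] 0.1357387581672615
ex yaw -172.37928437816245
press [ 0.4928 -0.2692  0.018 ] block [ 0.4951 -0.2711  0.028 ]
side corner [ 0.5664 -0.3567  0.018 ]
side corner [ 0.4267 -0.3774  0.018 ]
side corner [ 0.4163 -0.1988  0.018 ]
[array([ 0.603 , -0.0061,  0.044 ]), array([ 0.617 , -0.1255,  0.044 ]), array([ 0.5537, -0.1342,  0.    ]), array([ 0.5352, -0.0122,  0.    ])]
grip 108 ((0.5749408006668091, -0.06871555000543594), (0.02142934873700142, 0.06162464618682861), 6.756392002105713) [ 0.575  -0.0687]
tab 68 [ 0.4807 -0.1669  0.2436] [ 0.4624 -0.1746  0.2019] [ 0.5041 -0.1595  0.2544]
tab side 167 [ 0.4689 -0.1768  0.2351] [-0.3775 -0.6767  0.1803] [ 0.5131 -0.1641  0.8763]
frame 1047 [ 0.4859 -0.1785  0.1442] [-0.1179  0.9903 -0.074 ] [ 0.4229 -0.1991  0.0603] [ 0.5474 -0.1633  0.2479]
cup [ 0.4648 -0.0671  0.035 ]
```

Careful with the scale: shifts go in shares of 50 mm and turns go in shares of 2 rad. That gives: -0.02 m is -0.4, 0.15 rad / 2 = 0.075.

```bash
cat >> h.py <<'E'
from scipy.spatial.transform import Rotation as Ro
def to(env,p,grasp=True,yaw=None):
    """tool-axes shift bringing grasp point (or TCP) to p, and turn to bring tool y to yaw (deg)"""
    s=env.read_state();R=Ro.from_rotvec(s["tcp_rot"]).as_matrix();q=s["tool_pos"]-(env.grasp_offset*R[:,2] if grasp else 0)
    y=np.degrees(np.arctan2(R[1,1],R[0,1]))
    print("t",round(float(s["time_s"]),2),"grasp",q.round(4),"yaw",y.round(2),"zax",R[:,2].round(3),"shift",(R.T@(np.array(p)-q)).round(4),"turn",None if yaw is None else np.radians((y-yaw+90)%180-90).round(4),"F",s["ft_force"].round(2),"w",np.round(s["width"],4),np.round(s["gripper_force"],1))
E
python3 -m creep '{"tx":[0, 0, 0, 0, 0], "ty":[0, 0, 0, 0, 0], "tz":[-0.4, -0.4, -0.4, -0.4, -0.4], "turn":[0.075, 0.075, 0.075, 0.075, 0.075], "aperture":[0.092, 0.092, 0.092, 0.092, 0.092]}' 20
python3 -m creep '{"tx":[0, 0], "ty":[0, 0], "tz":[-0.2, 0], "turn":[0.075, 0.07], "aperture":[0.092, 0.092]}'
python3 -c "
from h import *;from station import env;to(env,(.480,-.171,.32),yaw=7.3)"
```

```text
time_s: 0.6
tool_pos: [0.2454, 0.5745, 0.3271]
tcp_rot: [1.722, 2.628, -0.001]
ft_force: [0.4, 0.8, -0.5]
width: 0.0923
gripper_force: 0.0
time_s: 0.8
tool_pos: [0.2458, 0.5753, 0.3383]
tcp_rot: [-2.083, -2.351, -0.003]
ft_force: [0.0, -0.5, 0.0]
width: 0.0918
gripper_force: 0.0
t 0.8 grasp [0.2458 0.5752 0.3571] yaw 6.93 zax [ 0.001  0.002 -1.   ] shift [-0.7691  0.1425  0.0356] turn -0.0065 F [ 0.01 -0.48  0.  ] w 0.0918 0.0
```

In the tool's units: -0.04 m is -0.8, 0.0075 m is 0.15.

```bash
python3 -m creep '{"tx":[-0.8, -0.8, -0.8, -0.8, -0.8], "ty":[0.15, 0.15, 0.15, 0.15, 0.15], "tz":[0, 0, 0, 0, 0], "turn":[0, 0, 0, 0, 0], "aperture":[0.092, 0.092, 0.092, 0.092, 0.092]}' | head -2
python3 -m creep '{"tx":[-0.8, -0.8, -0.8, -0.8, -0.8], "ty":[0.15, 0.15, 0.15, 0.15, 0.15], "tz":[0, 0, 0, 0, 0], "turn":[0, 0, 0, 0, 0], "aperture":[0.092, 0.092, 0.092, 0.092, 0.092]}' | head -2
python3 -m creep '{"tx":[-0.8, -0.8, -0.8, -0.8, 0], "ty":[0.15, 0.15, 0.15, 0.15, 0], "tz":[0, 0, 0, 0, 0], "turn":[0, 0, 0, 0, 0], "aperture":[0.092, 0.092, 0.092, 0.092, 0.092]}' | head -2
python3 -c "
from h import *;from station import env;to(env,(.480,-.171,.32),yaw=7.3)
d=env.snapshot('wrist');np.savez('w0.npz',**d);cv2.imwrite('pics/w0.png',d['color'][:,:,::-1])"
```

```text
time_s: 1.3
tool_pos: [0.3083, 0.3793, 0.3364]
time_s: 1.8
tool_pos: [0.3707, 0.1856, 0.3366]
time_s: 2.3
tool_pos: [0.4214, 0.0272, 0.3369]
t 2.3 grasp [0.4214 0.0272 0.3557] yaw 6.82 zax [ 0.001 -0.001 -1.   ] shift [-0.2038  0.0346  0.0359] turn -0.0084 F [-0.08  0.86  0.04] w 0.0918 0.0
```

In the tool's units: -0.04 m is -0.8, -0.03 m is -0.6, -0.008 rad / 2 = -0.004.

```bash
python3 -m creep '{"tx":[-0.8, -0.8, -0.8, -0.8, -0.6], "ty":[0.14, 0.14, 0.14, 0.14, 0.1], "tz":[0, 0, 0, 0, 0], "turn":[-0.004, 0, 0, 0, 0], "aperture":[0.092, 0.092, 0.092, 0.092, 0.092]}' | head -2
python3 -m creep '{"tx":[0], "ty":[0], "tz":[0], "turn":[0], "aperture":[0.092]}' | head -2
python3 - <<'E'
from h import *;from station import env;to(env,(.480,-.171,.32),yaw=7.3)
np.set_printoptions(precision=4,suppress=True)
d=env.snapshot('wrist');np.savez('w0.npz',**d);cv2.imwrite('pics/w0.png',d['color'][:,:,::-1])
t=env.snapshot('top')
for n,d in(('w',d),('t',t)):
    P=cloud(d);hsv=cv2.cvtColor(d["color"],cv2.COLOR_RGB2HSV)
    k=(P[...,2]>.225)&(P[...,2]<.262)&(hsv[...,1]>90)&(abs(P[...,0]-.48)<.05)&(abs(P[...,1]+.17)<.05)&(d["depth"]>0)
    X=P[k];print(n,len(X),X and 0 if len(X)==0 else (X.mean(0),X.min(0),X.max(0),cv2.minAreaRect(X[:,:2].astype(np.float32))))
E
```

```text
time_s: 2.85
tool_pos: [0.4792, -0.1521, 0.3365]
time_s: 2.95
tool_pos: [0.4789, -0.1542, 0.3364]
t 2.95 grasp [ 0.4789 -0.1542  0.3552] yaw 7.49 zax [-0.    -0.002 -1.   ] shift [-0.0167 -0.0011  0.0353] turn 0.0033 F [-0.22  0.4   0.39] w 0.0918 0.0
w 1046 (array([ 0.4799, -0.166 ,  0.2458]), array([ 0.4601, -0.1755,  0.225 ]), array([ 0.4997, -0.1602,  0.2519]), ((0.4798901081085205, -0.16789770126342773), (0.039461128413677216, 0.012375830672681332), 6.639373779296875))Traceback (most recent call last):
  File "<stdin>", line 8, in <module>
ValueError: The truth value of an empty array is ambiguous. Use `array.size > 0` to check that an array is not empty.
```

View pics/w0.png

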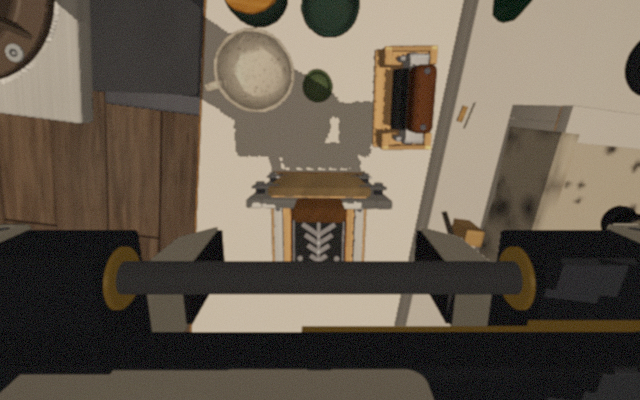

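The wrist view shows the tab edge at about (318,210), measured at (0.480,-0.168) with a 39.5 x 12.4 mm top, which matches the given size. The roller is seated in its rest at (405,98). Next I pinch the tab.

In the tool's units: 0.03 m is 0.6, 0.02 m is 0.4.

```bash
python3 -m creep '{"tx":[-0.3, 0, 0, 0, 0], "ty":[0, 0, 0, 0, 0], "tz":[0.4, 0.6, 0.6, 0.6, 0.24], "turn":[0, 0, 0, 0, 0], "aperture":[0.092, 0.092, 0.092, 0.092, 0.092]}' | head -2
python3 -m creep '{"tx":[0, 0, 0, 0, 0], "ty":[0, 0, 0, 0, 0], "tz":[0, 0, 0, 0, 0], "turn":[0, 0, 0, 0, 0], "aperture":[0.03, 0.03, 0.03, 0.03, 0.03]}' 15
python3 -c "
from h import *;from station import env;to(env,(.480,-.171,.234),yaw=6.9)"
```

```text
time_s: 3.55
tool_pos: [0.4794, -0.1632, 0.2122]
time_s: 4.05
tool_pos: [0.481, -0.1663, 0.2154]
tcp_rot: [2.066, 2.366, 0.001]
ft_force: [-0.3, 0.6, 0.2]
width: 0.0563
gripper_force: 0.0
t 4.05 grasp [ 0.481  -0.1663  0.2342] yaw 7.74 zax [ 0.001  0.    -1.   ] shift [-0.0045 -0.0016  0.0002] turn 0.0146 F [-0.34  0.62  0.21] w 0.0563 0.0
```

In the tool's units: -0.002 m is -0.04.

```bash
python3 -m creep '{"tx":[-0.04, 0, 0, 0], "ty":[0, 0, 0, 0], "tz":[0, 0, 0, 0], "turn":[0, 0, 0, 0], "aperture":[0.03, 0.03, 0.03, 0.03]}' 15
python3 -c "
from h import *;from station import env;to(env,(.480,-.171,.234),yaw=6.9)
H=np.array([.4817,-.185,.035]);
s=env.read_state();R=Ro.from_rotvec(s['tcp_rot']).as_matrix();q=s['tool_pos']-env.grasp_offset*R[:,2]
e=np.array([.125,-.992,0]);y=(q-H)@e;z=q[2]-.035;r=np.hypot(y,z);a=np.arctan2(z,y);print(r,a)
th=np.linspace(a,0,17);pts=np.array([H*0+r*(np.cos(k)*e+np.array([0,0,np.sin(k)])) for k in th]);print((np.diff(pts,axis=0)@R).round(4))
"
```

```text
time_s: 4.45
tool_pos: [0.4808, -0.1686, 0.2149]
tcp_rot: [2.067, 2.365, -0.0]
ft_force: [-1.3, -1.0, 4.8]
width: 0.04
gripper_force: 15.0
t 4.45 grasp [ 0.4808 -0.1686  0.2337] yaw 7.7 zax [ 0. -0. -1.] shift [-0.0023 -0.0011 -0.0003] turn 0.014 F [-1.34 -1.03  4.75] w 0.04 15.0
0.19938236826788253 1.652971260929743
[[-0.0206 -0.0002 -0.0006]
 [-0.0205 -0.0002  0.0015]
 [-0.0203 -0.0002  0.0036]
 [-0.0198 -0.0002  0.0057]
 [-0.0191 -0.0002  0.0077]
 [-0.0182 -0.0002  0.0096]
 [-0.0171 -0.0002  0.0114]
 [-0.0158 -0.0001  0.0132]
 [-0.0144 -0.0001  0.0147]
 [-0.0128 -0.0001  0.0161]
 [-0.0111 -0.0001  0.0174]
 [-0.0092 -0.0001  0.0184]
 [-0.0073 -0.0001  0.0193]
 [-0.0053 -0.      0.0199]
 [-0.0032 -0.      0.0203]
 [-0.0011 -0.      0.0206]]
```

In the tool's units: -0.0206 m is -0.412, -0.0205 m is -0.41.

```bash
python3 -m creep '{"tx":[-0.412, -0.41, -0.406, -0.396, -0.382], "ty":[0, 0, 0, 0, 0], "tz":[-0.012, 0.03, 0.072, 0.114, 0.154], "turn":[0, 0, 0, 0, 0], "aperture":[0.03, 0.03, 0.03, 0.03, 0.03]}' 
python3 -m creep '{"tx":[0], "ty":[0], "tz":[0], "turn":[0], "aperture":[0.03]}' | tail -4
python3 -c "
from h import *;from station import env;to(env,(.480,-.171,.234),yaw=7.7)"
```

```text
time_s: 4.95
tool_pos: [0.493, -0.2692, 0.1969]
tcp_rot: [-2.068, -2.364, 0.001]
ft_force: [-6.2, -0.5, 6.8]
width: 0.0401
gripper_force: 15.0
tcp_rot: [2.071, 2.362, -0.004]
ft_force: [-3.9, -5.5, 3.5]
width: 0.04
gripper_force: 15.0
t 5.05 grasp [ 0.4931 -0.2707  0.2151] yaw 7.51 zax [-0.001 -0.002 -1.   ] shift [ 0.1005 -0.     -0.0191] turn -0.0034 F [-3.93 -5.52  3.46] w 0.04 15.0
```

In the tool's units: -0.0182 m is -0.364, -0.0171 m is -0.342.

```bash
python3 -m creep '{"tx":[-0.364, -0.342, -0.316, -0.288, -0.256], "ty":[0, 0, 0, 0, 0], "tz":[0.192, 0.228, 0.264, 0.294, 0.322], "turn":[0, 0, 0, 0, 0], "aperture":[0.03, 0.03, 0.03, 0.03, 0.03]}'|grep -v rot 
python3 -m creep '{"tx":[-0.222, -0.184, -0.146, -0.106], "ty":[0, 0, 0, 0], "tz":[0.348, 0.368, 0.386, 0.398], "turn":[0, 0, 0, 0], "aperture":[0.03, 0.03, 0.03, 0.03]}' |grep -v rot
python3 -c "
from h import *;from station import env;to(env,(.507,-.381,.035),yaw=7.7)"
```

```text
time_s: 5.55
tool_pos: [0.5025, -0.3483, 0.132]
ft_force: [-9.6, -6.8, 5.8]
width: 0.0398
gripper_force: 15.0
time_s: 5.95
tool_pos: [0.5065, -0.382, 0.0569]
ft_force: [-10.0, -8.8, 3.8]
width: 0.0399
gripper_force: 15.0
t 5.95 grasp [ 0.5066 -0.3819  0.0757] yaw 7.5 zax [-0.002 -0.005 -1.   ] shift [0.001  0.0007 0.0406] turn -0.0035 F [-10.    -8.81   3.77] w 0.0399 15.0
```

In the tool's units: 0.018 m is 0.36, -0.002 m is -0.04.

```bash
python3 -m creep '{"tx":[-0.04, 0, 0, 0], "ty":[-0.04, -0.02, 0, 0], "tz":[0.36, 0.36, 0.12, 0], "turn":[0, 0, 0, 0], "aperture":[0.03, 0.03, 0.03, 0.03]}'|grep -v rot 
python3 -c "
from h import *;from station import env;to(env,(.507,-.381,.035),yaw=7.7)"
```

```text
time_s: 6.35
tool_pos: [0.5068, -0.3851, 0.0152]
ft_force: [0.9, -14.3, -3.1]
width: 0.0399
gripper_force: 15.0
t 6.35 grasp [ 0.5068 -0.385   0.034 ] yaw 7.57 zax [ 0.002 -0.008 -1.   ] shift [ 0.0039  0.0007 -0.0011] turn -0.0022 F [  0.89 -14.34  -3.06] w 0.0399 15.0
```

In the tool's units: -0.045 m is -0.9, -0.04 m is -0.8.

```bash
python3 -m creep '{"tx":[0, 0, 0, 0], "ty":[0, 0, 0, 0], "tz":[0, 0, 0, 0], "turn":[0, 0, 0, 0], "aperture":[0.075, 0.075, 0.075, 0.075]}'|grep -v rot 
python3 -m creep '{"tx":[0, 0, 0, 0, 0], "ty":[0, 0, 0, 0, 0], "tz":[-0.8, -0.9, -0.9, -0.9, -0.6], "turn":[0, 0, 0, 0, 0], "aperture":[0.075, 0.075, 0.075, 0.075, 0.075]}'|grep -v rot 
python3 -m creep '{"tx":[0], "ty":[0], "tz":[0], "turn":[0], "aperture":[0.075]}' | head -2
python3 - <<'E'
from h import *;from station import env;to(env,(.48,-.2,.3),yaw=7)
d=env.snapshot('wrist');np.savez('w1.npz',**d)
t=env.snapshot('top');np.savez('t1.npz',**t)
cv2.imwrite('pics/w1.png',np.vstack([d['color'],cv2.resize(t["color"][160:240,270:398],(640,400),interpolation=cv2.INTER_CUBIC)])[::,:,::-1][:600] if 0 else d['color'][:,:,::-1])
cv2.imwrite('pics/t1.png',cv2.resize(t["color"][150:250,260:400],None,fx=5,fy=5,interpolation=cv2.INTER_CUBIC)[:,:,::-1])
P=cloud(d);k=(d["depth"]>0)&(P[...,2]<.06)&(P[...,2]>.042)&(abs(P[...,0]-.493)<.1)&(abs(P[...,1]+.27)<.12)
X=P[k];print(len(X),X.mean(0).round(4),cv2.minAreaRect(X[:,:2].astype(np.float32)),np.median(X[:,2]))
E
```

```text
time_s: 6.75
tool_pos: [0.5069, -0.3794, 0.0147]
ft_force: [-0.3, -0.3, 0.4]
width: 0.0675
gripper_force: 0.0
time_s: 7.25
tool_pos: [0.507, -0.3806, 0.2232]
ft_force: [0.4, -1.0, -1.1]
width: 0.075
gripper_force: 0.0
time_s: 7.35
tool_pos: [0.5081, -0.3818, 0.2246]
t 7.35 grasp [ 0.508  -0.3817  0.2434] yaw 7.75 zax [ 0.006 -0.004 -1.   ] shift [ 0.1836 -0.003  -0.0574] turn 0.013 F [-0.41 -1.62 -1.23] w 0.0748 0.0
19427 [ 0.4961 -0.3002  0.0488] ((0.4972527325153351, -0.3120421767234802), (0.12617167830467224, 0.16064241528511047), 6.926995754241943) 0.049557181138792206
```

View pics/w1.png

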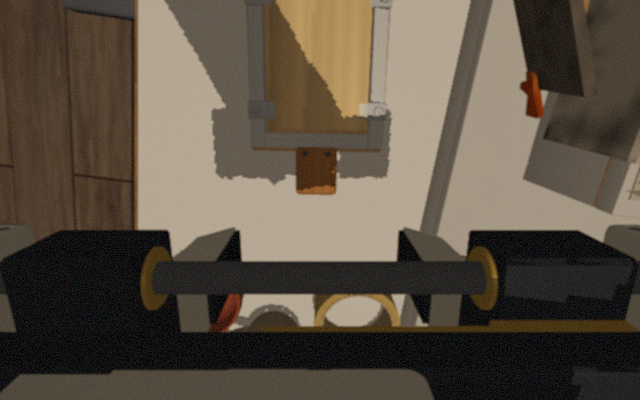

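The wrist view shows the frame lying closed, with the tab at px (316,170) and the plate spanning columns 265-370 with its front edge at row 133. I'll pin down the plate, tab and grip numerically.

```bash
python3 - <<'E'
from h import *
np.set_printoptions(precision=4,suppress=True)
w=dict(np.load('w1.npz'));t=dict(np.load('t1.npz'));w0=dict(np.load('w0.npz'))
def rect(d,k,z,n):
    v,u=np.nonzero(k);Q=np.array([onz(d,a,b,z)[:2] for a,b in zip(u,v)],np.float32);print(n,len(Q),cv2.minAreaRect(Q),Q.mean(0))
h=lambda d:cv2.cvtColor(d["color"],cv2.COLOR_RGB2HSV)
P=cloud(w);H=h(w);k=(H[...,1]>130)&(P[...,2]>.035)&(P[...,2]<.048);k[:146]=0;k[200:]=0;k[:,:285]=0;k[:,350:]=0;rect(w,k,.041,"tab w")
for r in(100,120):print([onz(w,u,r,.047)[:2] for u in(265,370)])
P=cloud(t);H=h(t);k=(H[...,1]>75)&(P[...,2]>.035)&(P[...,2]<.06)&(H[...,0]<30)&(P[...,1]<-.19)&(P[...,1]>-.41)&(abs(P[...,0]-.49)<.08);
rect(t,k,.047,"plate t");cv2.imwrite('m.png',k*255.)
k2=cv2.morphologyEx(k.astype(np.uint8),cv2.MORPH_OPEN,np.ones((17,17)));rect(t,k2,.047,"plate t opened")
P=cloud(w0);H=h(w0);k=(P[...,2]>.105)&(P[...,2]<.125)&(H[...,1]>110);k[160:]=0;k[:,:370]=0;k[:,450:]=0;rect(w0,k,.116,"grip w");print(P[k].mean(0))
E
```

```text
tab w 1285 ((0.5060878992080688, -0.3815048336982727), (0.039215222001075745, 0.04593273252248764), 7.677259922027588) [ 0.5057 -0.3791]
[array([ 0.4509, -0.3216]), array([ 0.5462, -0.3086])]
[array([ 0.4527, -0.3395]), array([ 0.5493, -0.3263])]
plate t 2 ((0.5322076678276062, -0.20812320709228516), (0.003419398795813322, 0.0), 90.2916259765625) [ 0.5322 -0.2081][ WARN:0@0.327] global loadsave.cpp:1063 imwrite_ Unsupported depth image for selected encoder is fallbacked to CV_8U.
Traceback (most recent call last):
cv2.error: OpenCV(4.12.0) /io/opencv/modules/imgproc/src/convhull.cpp:143: error: (-215:Assertion failed) total >= 0 && (depth == CV_32F || depth == CV_32S) in function 'convexHull'
```

View pics/t1.png

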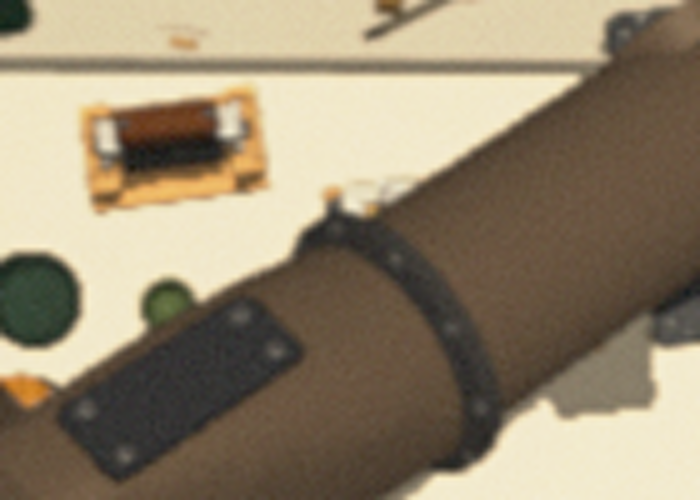

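The top view is mostly covered by the arm; only the rest and roller at about (170,145) are visible. The tab gives the press origin near (0.4925,-0.271), yaw about 7.3°. I'll move over the roller.

```bash
python3 - <<'E'
from h import *;from station import env
t=dict(np.load('top0.npz'));P=cloud(t)
for v in(150,157,160,164,168):print(v,P[v,295].round(3),P[v,320].round(3))
to(env,(.5755,-.069,.2434),yaw=7);print(env.read_state()["joint_positions"].round(3))
E
python3 -m creep '{"tx":[0.9, 0.9, 0.9, 0.9, 0.9], "ty":[0.08, 0.08, 0.08, 0.08, 0.08], "tz":[0, 0, 0, 0, 0], "turn":[0, 0, 0, 0, 0], "aperture":[0.075, 0.075, 0.075, 0.075, 0.06]}'|head -2
python3 -m creep '{"tx":[0.9, 0.9, 0, 0], "ty":[0.06, 0.06, 0, 0], "tz":[0, 0, 0, 0], "turn":[0.005, 0, 0, 0], "aperture":[0.05, 0.05, 0.05, 0.05]}'|head -2
python3 -c "
from h import *;from station import env;to(env,(.5755,-.069,.2434),yaw=7)"
```

```text
150 [ 0.673 -0.072  0.059] [ 0.674 -0.158  0.057]
157 [ 0.648 -0.072  0.059] [ 0.648 -0.158  0.058]
160 [ 0.64  -0.071  0.049] [ 0.64  -0.158  0.049]
164 [ 0.637 -0.069 -0.   ] [ 0.636 -0.158  0.005]
168 [ 0.622 -0.069  0.001] [ 0.623 -0.158 -0.001]
t 7.45 grasp [ 0.5069 -0.3798  0.239 ] yaw 7.77 zax [ 0.001  0.    -1.   ] shift [ 0.2987  0.11   -0.0043] turn 0.0134 F [-0.11 -0.2   0.12] w 0.0746 0.0
[ 0.039  0.545  0.817  1.605 -0.423  1.175  1.085]
time_s: 7.95
tool_pos: [0.4949, -0.1521, 0.2183]
time_s: 8.35
tool_pos: [0.4897, -0.0628, 0.2187]
t 8.35 grasp [ 0.4898 -0.0628  0.2375] yaw 7.38 zax [-0.002  0.    -1.   ] shift [-0.0172  0.0842 -0.0061] turn 0.0066 F [ 0.5  -0.46  0.61] w 0.0501 0.0
```

In the tool's units: 0.042 m is 0.84, -0.009 m is -0.18, 0.006 rad / 2 = 0.003.

```bash
python3 -m creep '{"tx":[-0.18, -0.16, 0, 0], "ty":[0.84, 0.84, 0, 0], "tz":[0, 0, 0, 0], "turn":[0.003, 0, 0, 0], "aperture":[0.05, 0.05, 0.05, 0.05]}'|head -2
python3 - <<'E'
from h import *;from station import env;to(env,(.5755,-.069,.1),yaw=7);print(env.read_state()["joint_positions"].round(3))
d=env.snapshot('wrist');s=env.snapshot('side');t=env.snapshot('top')
for n,d in(('w',d),('t',t)):
    P=cloud(d);H=cv2.cvtColor(d["color"],cv2.COLOR_RGB2HSV)
    k=(P[...,2]>.105)&(P[...,2]<.125)&(H[...,1]>110)&(H[...,2]<150)&(abs(P[...,0]-.576)<.04)&(abs(P[...,1]+.069)<.07)
    v,u=np.nonzero(k);Q=np.array([onz(d,a,b,.116)[:2] for a,b in zip(u,v)],np.float32)
    if len(Q)>3:print(n,len(Q),cv2.minAreaRect(Q),P[k].mean(0))
cv2.imwrite('pics/w2.png',d['color'][:,:,::-1])
E
```

```text
time_s: 8.75
tool_pos: [0.5756, -0.0735, 0.2185]
t 8.75 grasp [ 0.5756 -0.0735  0.2373] yaw 6.65 zax [-0.002 -0.002 -1.   ] shift [0.0047 0.0007 0.1373] turn -0.0062 F [ 0.28 -0.47 -0.4 ] w 0.0501 0.0
[-0.55   0.458  0.847  1.742 -0.375  1.115  0.531]
w 2359 ((0.5769680738449097, -0.06951697170734406), (0.02273448556661606, 0.06725145876407623), 7.438674449920654) [ 0.57724031 -0.06863292  0.1150987 ]
```

In the tool's units: 0.03 m is 0.6, 0.0145 m is 0.29, -0.006 rad / 2 = -0.003.

```bash
python3 -m creep '{"tx":[0.08, 0, 0, 0, 0], "ty":[0.02, 0.03, 0, 0, 0], "tz":[0.6, 0.6, 0.6, 0.6, 0.29], "turn":[-0.003, 0, 0, 0, 0], "aperture":[0.05, 0.05, 0.05, 0.05, 0.05]}'|head -2
python3 -m creep '{"tx":[0], "ty":[0], "tz":[0], "turn":[0], "aperture":[0.05]}'|grep -v rot
python3 -c "
from h import *;from station import env;to(env,(.577,-.0695,.103),yaw=7.4)"
```

```text
time_s: 9.4
tool_pos: [0.576, -0.0666, 0.0836]
time_s: 9.5
tool_pos: [0.5763, -0.0668, 0.0842]
ft_force: [0.3, 1.0, 1.2]
width: 0.0499
gripper_force: 0.0
t 9.5 grasp [ 0.5764 -0.0668  0.103 ] yaw 7.13 zax [-0.003  0.    -1.   ] shift [-0.0027  0.0003 -0.    ] turn -0.0047 F [0.26 1.03 1.23] w 0.0499 0.0
```

```bash
python3 -m creep '{"tx":[0, 0, 0, 0, 0], "ty":[0, 0, 0, 0, 0], "tz":[0, 0, 0, 0, 0], "turn":[0, 0, 0, 0, 0], "aperture":[0.015, 0.015, 0.015, 0.015, 0.015]}' 40|grep -v rot
python3 -c "
from h import *;from station import env;to(env,(.577,-.0695,.103),yaw=7.4)"
```

```text
time_s: 10.0
tool_pos: [0.5784, -0.0669, 0.0862]
ft_force: [-0.5, -0.0, 6.3]
width: 0.0238
gripper_force: 40.0
t 10.0 grasp [ 0.5784 -0.0669  0.105 ] yaw 7.16 zax [ 0.001  0.    -1.   ] shift [-0.0024 -0.0017  0.002 ] turn -0.0041 F [-0.51 -0.02  6.31] w 0.0238 40.0
```

In the tool's units: -0.04 m is -0.8, -0.03 m is -0.6, 0.14 rad / 2 = 0.07.

```bash
python3 -m creep '{"tx":[0, 0, 0, 0, 0], "ty":[0, 0, 0, 0, 0], "tz":[-0.4, -0.6, -0.8, -0.8, 0], "turn":[0, 0, 0, 0, 0.07], "aperture":[0.015, 0.015, 0.015, 0.015, 0.015]}' 50|grep -v rot
python3 -m creep '{"tx":[0, 0, 0, 0, 0], "ty":[0, 0, 0, 0, 0], "tz":[0, 0, 0, 0, 0], "turn":[0.071, 0.071, 0.071, 0.071, 0.071], "aperture":[0.015, 0.015, 0.015, 0.015, 0.015]}' |grep -v rot
python3 -m creep '{"tx":[0, 0, 0, 0, 0], "ty":[0, 0, 0, 0, 0], "tz":[0, 0, 0, 0, 0], "turn":[0.071, 0.071, 0.071, 0.071, 0.071], "aperture":[0.015, 0.015, 0.015, 0.015, 0.015]}' |grep -v rot
python3 -c "
from h import *;from station import env;to(env,(.4897,-.229,.13),grasp=False,yaw=-82.7);print(env.read_state()['joint_positions'].round(3))"
```

```text
time_s: 10.5
tool_pos: [0.5803, -0.0682, 0.2205]
ft_force: [0.2, -0.6, -3.9]
width: 0.0237
gripper_force: 49.9
time_s: 11.0
tool_pos: [0.5775, -0.0666, 0.2151]
ft_force: [0.2, 0.1, -2.7]
width: 0.0234
gripper_force: 49.9
time_s: 11.5
tool_pos: [0.5776, -0.0665, 0.2149]
ft_force: [-0.2, 0.5, -2.5]
width: 0.0239
gripper_force: 49.9
t 11.5 grasp [ 0.5776 -0.0665  0.2149] yaw -82.54 zax [-0.001  0.    -1.   ] shift [-0.1082  0.1498  0.085 ] turn 0.0027 F [-0.19  0.47 -2.54] w 0.0239 49.9
[-0.746  0.645  1.254  1.757 -0.65   1.233 -0.758]
```

In the tool's units: 0.0375 m is 0.75, -0.027 m is -0.54.

```bash
python3 -m creep '{"tx":[-0.542, -0.542, -0.54, -0.54, 0], "ty":[0.75, 0.75, 0.75, 0.75, 0], "tz":[0, 0.2, 0.4, 0.6, 0.4], "turn":[0, 0, 0, 0, 0], "aperture":[0.015, 0.015, 0.015, 0.015, 0.015]}' |grep -v rot
python3 -m creep '{"tx":[0, 0], "ty":[0, 0], "tz":[0, 0], "turn":[0, 0], "aperture":[0.015, 0.015]}'|grep -v rot
python3 - <<'E'
from h import *;from station import env;to(env,(.4897,-.229,.105),grasp=False,yaw=-82.7)
d=env.snapshot('side');cv2.imwrite('pics/s3.png',cv2.resize(d['color'][130:290,260:430],None,fx=3.5,fy=3.5,interpolation=cv2.INTER_CUBIC)[:,:,::-1])
E
```

```text
time_s: 12.0
tool_pos: [0.4889, -0.2317, 0.138]
ft_force: [1.3, 0.7, -3.9]
width: 0.0236
gripper_force: 50.0
time_s: 12.2
tool_pos: [0.4935, -0.2255, 0.1384]
ft_force: [1.0, -0.1, -2.6]
width: 0.0236
gripper_force: 50.0
t 12.2 grasp [ 0.4935 -0.2255  0.1384] yaw -82.18 zax [-0.001  0.001 -1.   ] shift [-0.0042  0.003   0.0334] turn 0.009 F [ 1.02 -0.12 -2.57] w 0.0236 50.0
```

View pics/s3.png

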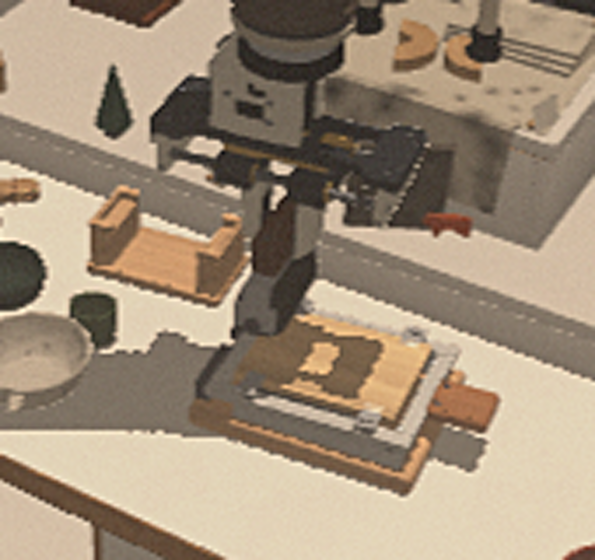

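The roller is gripped square over the hinge end of the plate at about px (275,310). The empty rest at (170,245) is undisturbed. I'll lower it onto the plate.

In the tool's units: 0.015 m is 0.3, -0.004 m is -0.08, 0.009 rad / 2 = 0.0045.

```bash
python3 -m creep '{"tx":[-0.08, 0, 0, 0, 0], "ty":[0.04, 0, 0, 0, 0], "tz":[0.3, 0.26, 0.06, 0.04, 0], "turn":[0.0045, 0, 0, 0, 0], "aperture":[0.015, 0.015, 0.015, 0.015, 0.015]}' |grep -v rot
python3 -m creep '{"tx":[0, 0], "ty":[0, 0], "tz":[0.04, 0], "turn":[0, 0], "aperture":[0.015, 0.015]}'|grep -v rot
python3 -c "
from h import *;from station import env;to(env,(.4897,-.229,.105),grasp=False,yaw=-82.7)"
```

```text
time_s: 12.75
tool_pos: [0.4893, -0.2287, 0.1051]
ft_force: [-0.9, 0.2, -0.9]
width: 0.024
gripper_force: 50.0
time_s: 12.95
tool_pos: [0.4896, -0.229, 0.1035]
ft_force: [-1.2, -0.1, 2.4]
width: 0.0234
gripper_force: 50.0
t 12.95 grasp [ 0.4896 -0.229   0.1035] yaw -82.75 zax [ 0. -0. -1.] shift [ 0.0001  0.0001 -0.0015] turn -0.0009 F [-1.19 -0.14  2.37] w 0.0234 50.0
```

```bash
python3 -m creep '{"tx":[0, 0, 0, 0], "ty":[0, 0, 0, 0], "tz":[0.02, 0.02, 0.02, 0], "turn":[0, 0, 0, 0], "aperture":[0.015, 0.015, 0.015, 0.015]}'|grep -v rot
python3 -c "
from h import *;from station import env;to(env,(.4981,-.3146,.1015),grasp=False,yaw=-82.7)"
```

```text
time_s: 13.35
tool_pos: [0.4896, -0.2292, 0.1008]
ft_force: [-3.7, -0.5, 9.6]
width: 0.0236
gripper_force: 50.0
t 13.35 grasp [ 0.4896 -0.2292  0.1008] yaw -82.76 zax [ 0.001 -0.001 -1.   ] shift [-0.0024  0.0858 -0.0007] turn -0.001 F [-3.67 -0.45  9.59] w 0.0236 50.0
```

In the tool's units: 0.007 m is 0.14, 0.005 m is 0.1.

```bash
python3 -m creep '{"tx":[0, 0, 0], "ty":[0.1, 0.14, 0.14], "tz":[0, 0, 0], "turn":[0, 0, 0], "aperture":[0.015, 0.015, 0.015]}'|grep -v rot
```

```text
time_s: 13.65
tool_pos: [0.4921, -0.2482, 0.1009]
ft_force: [-2.8, -0.3, 9.1]
width: 0.0237
gripper_force: 50.0
```

In the tool's units: 0.007 m is 0.14.

```bash
python3 -m creep '{"tx":[0, 0, 0], "ty":[0.14, 0.14, 0.14], "tz":[0, 0, 0], "turn":[0, 0, 0], "aperture":[0.015, 0.015, 0.015]}'|grep -v rot
python3 -m creep '{"tx":[0, 0], "ty":[0.14, 0.14], "tz":[0, 0], "turn":[0, 0], "aperture":[0.015, 0.015]}'|grep -v rot
```

```text
time_s: 13.95
tool_pos: [0.4948, -0.2693, 0.101]
ft_force: [-1.7, 0.2, 8.9]
width: 0.0238
gripper_force: 50.0
time_s: 14.15
tool_pos: [0.4966, -0.2832, 0.101]
ft_force: [-1.6, 0.1, 8.8]
width: 0.0235
gripper_force: 50.0
```

In the tool's units: 0.007 m is 0.14, 0.005 m is 0.1.

```bash
python3 -m creep '{"tx":[0, 0, 0, 0, 0], "ty":[0.14, 0.14, 0.14, 0.14, 0.1], "tz":[0, 0, 0, 0, 0], "turn":[0, 0, 0, 0, 0], "aperture":[0.015, 0.015, 0.015, 0.015, 0.015]}'|grep -v rot
python3 -m creep '{"tx":[0, 0], "ty":[0, 0], "tz":[0, 0], "turn":[0, 0], "aperture":[0.015, 0.015]}'|grep -v rot
python3 -c "
from h import *;from station import env;to(env,(.4981,-.3146,.1015),grasp=False,yaw=-82.7)"
```

```text
time_s: 14.65
tool_pos: [0.5009, -0.3162, 0.1011]
ft_force: [-1.9, 0.1, 7.2]
width: 0.0234
gripper_force: 50.0
time_s: 14.85
tool_pos: [0.5009, -0.3163, 0.1012]
ft_force: [-1.2, -0.4, 7.1]
width: 0.0237
gripper_force: 50.0
t 14.85 grasp [ 0.5009 -0.3163  0.1012] yaw -82.77 zax [ 0.002 -0.002 -1.   ] shift [-0.0025 -0.002  -0.0003] turn -0.0013 F [-1.18 -0.37  7.08] w 0.0237 50.0
```

Careful with the scale: shifts go in shares of 50 mm and turns go in shares of 2 rad. That gives: 0.001 m is 0.02.

```bash
python3 -m creep '{"tx":[0, 0], "ty":[0, 0], "tz":[0.02, 0], "turn":[0, 0], "aperture":[0.015, 0.015]}'|grep -v rot
python3 -m creep '{"tx":[0, 0, 0, 0, 0], "ty":[0, 0, 0, 0, 0], "tz":[-0.4, -0.8, -0.9, -0.4, 0], "turn":[0, 0, 0, 0, 0], "aperture":[0.015, 0.015, 0.015, 0.015, 0.015]}'|grep -v rot
python3 -c "
from h import *;from station import env;to(env,(.5784,-.0669,.215),grasp=False,yaw=-82.7)"
```

```text
time_s: 15.05
tool_pos: [0.5009, -0.3162, 0.1003]
ft_force: [-3.1, 0.0, 10.6]
width: 0.024
gripper_force: 50.0
time_s: 15.55
tool_pos: [0.5018, -0.316, 0.2268]
ft_force: [0.4, 0.2, -3.4]
width: 0.0239
gripper_force: 50.0
t 15.55 grasp [ 0.5018 -0.316   0.2268] yaw -82.71 zax [ 0.004 -0.002 -1.   ] shift [ 0.1076 -0.2374  0.0116] turn -0.0003 F [ 0.36  0.17 -3.39] w 0.0239 50.0
```

In the tool's units: -0.0339 m is -0.678, 0.0154 m is 0.308.

```bash
python3 -m creep '{"tx":[0.308, 0.308, 0.308, 0.308, 0.308], "ty":[-0.678, -0.678, -0.678, -0.678, -0.678], "tz":[0, 0, 0, 0, 0], "turn":[0, 0, 0, 0, 0], "aperture":[0.015, 0.015, 0.015, 0.015, 0.015]}'|head -2
python3 -m creep '{"tx":[0.308, 0.308, 0, 0, 0], "ty":[-0.678, -0.678, 0, 0, 0], "tz":[0, 0, 0, 0, 0], "turn":[0, 0, -0.071, -0.071, -0.071], "aperture":[0.015, 0.015, 0.015, 0.015, 0.015]}'|head -2
python3 -m creep '{"tx":[0, 0, 0, 0, 0], "ty":[0, 0, 0, 0, 0], "tz":[0, 0, 0, 0, 0], "turn":[-0.071, -0.071, -0.071, -0.071, -0.071], "aperture":[0.015, 0.015, 0.015, 0.015, 0.015]}'|head -2
python3 -m creep '{"tx":[0, 0, 0, 0], "ty":[0, 0, 0, 0], "tz":[0, 0, 0, 0], "turn":[-0.071, -0.071, -0.071, 0], "aperture":[0.015, 0.015, 0.015, 0.015]}'|head -2
python3 -c "
from h import *;from station import env;to(env,(.5784,-.0669,.11),grasp=False,yaw=7.16)"
```

```text
time_s: 16.05
tool_pos: [0.5552, -0.1347, 0.2224]
time_s: 16.55
tool_pos: [0.5768, -0.0647, 0.2221]
time_s: 17.05
tool_pos: [0.5766, -0.065, 0.2223]
time_s: 17.45
tool_pos: [0.5766, -0.0654, 0.2226]
t 17.45 grasp [ 0.5766 -0.0654  0.2226] yaw 6.91 zax [-0.002  0.001 -1.   ] shift [-0.0019  0.0019  0.1126] turn -0.0044 F [ 0.52 -0.54 -2.43] w 0.0238 50.0
```

In the tool's units: 0.03 m is 0.6, 0.02 m is 0.4, -0.004 rad / 2 = -0.002.

```bash
python3 -m creep '{"tx":[-0.02, 0, 0, 0, 0], "ty":[0.03, 0, 0, 0, 0], "tz":[0.6, 0.6, 0.6, 0.4, 0], "turn":[-0.002, 0, 0, 0, 0], "aperture":[0.015, 0.015, 0.015, 0.015, 0.015]}'|head -2
python3 - <<'E'
from h import *;from station import env;to(env,(.5784,-.0669,.086),grasp=False,yaw=7.16)
d=env.snapshot('side');cv2.imwrite('pics/s4.png',cv2.resize(d['color'][140:240,260:360],None,fx=5.5,fy=5.5,interpolation=cv2.INTER_CUBIC)[:,:,::-1])
E
```

```text
time_s: 17.95
tool_pos: [0.5764, -0.0659, 0.1106]
t 17.95 grasp [ 0.5764 -0.0659  0.1106] yaw 6.77 zax [-0.006  0.    -1.   ] shift [-0.0012  0.002   0.0246] turn -0.0068 F [ 0.29 -0.3  -3.13] w 0.0237 50.0
```

View pics/s4.png

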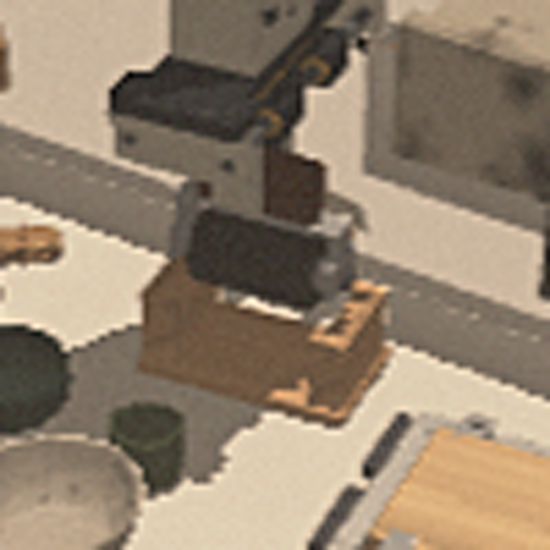

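The roller hangs level over the rest, with the drum at px (260,260) and the yoke arms above both end blocks. I'll lower it gently.

In the tool's units: 0.008 m is 0.16, 0.002 m is 0.04, -0.006 rad / 2 = -0.003.

```bash
python3 -m creep '{"tx":[-0.02, 0, 0, 0, 0], "ty":[0.036, 0, 0, 0, 0], "tz":[0.16, 0.16, 0.08, 0.04, 0], "turn":[-0.003, 0, 0, 0, 0], "aperture":[0.015, 0.015, 0.015, 0.015, 0.015]}'|grep -v rot
python3 -m creep '{"tx":[0, 0], "ty":[0, 0], "tz":[0.04, 0], "turn":[0, 0], "aperture":[0.015, 0.015]}'|grep -v rot
python3 -c "
from h import *;from station import env;to(env,(.5784,-.0669,.086),grasp=False,yaw=7.16)"
```

```text
time_s: 18.5
tool_pos: [0.5809, -0.0675, 0.0922]
ft_force: [-0.0, 0.6, -2.5]
width: 0.0237
gripper_force: 50.0
time_s: 18.7
tool_pos: [0.581, -0.0675, 0.0903]
ft_force: [-0.4, -0.5, -2.1]
width: 0.0236
gripper_force: 50.0
t 18.7 grasp [ 0.581  -0.0675  0.0903] yaw 7.33 zax [ 0.  0. -1.] shift [ 0.0009 -0.0025  0.0043] turn 0.003 F [-0.38 -0.46 -2.09] w 0.0236 50.0
```

In the tool's units: -0.0025 m is -0.05, 0.002 m is 0.04.

```bash
python3 -m creep '{"tx":[0, 0, 0, 0], "ty":[-0.05, 0, 0, 0], "tz":[0, 0.04, 0.03, 0], "turn":[0, 0, 0, 0], "aperture":[0.015, 0.015, 0.015, 0.015]}'|grep -v rot
python3 -c "
from h import *;from station import env;to(env,(.5784,-.0669,.086),grasp=False,yaw=7.16)"
```

```text
time_s: 19.1
tool_pos: [0.5783, -0.0678, 0.0865]
ft_force: [-1.7, 0.8, -2.9]
width: 0.0242
gripper_force: 50.0
t 19.1 grasp [ 0.5783 -0.0678  0.0865] yaw 7.33 zax [-0.  0. -1.] shift [0.0008 0.0002 0.0005] turn 0.003 F [-1.7   0.81 -2.95] w 0.0242 50.0
```

In the tool's units: 0.001 m is 0.02.

```bash
python3 -m creep '{"tx":[0, 0, 0], "ty":[0, 0, 0], "tz":[0.02, 0.02, 0], "turn":[0, 0, 0], "aperture":[0.015, 0.015, 0.015]}'|grep -v rot
```

```text
time_s: 19.4
tool_pos: [0.5785, -0.0679, 0.0861]
ft_force: [-6.0, 1.8, 17.2]
width: 0.0239
gripper_force: 50.0
```

In the tool's units: -0.001 m is -0.02.

```bash
python3 -m creep '{"tx":[0, 0, 0, 0, 0], "ty":[0, 0, 0, 0, 0], "tz":[-0.02, 0, 0, 0, 0], "turn":[0, 0, 0, 0, 0], "aperture":[0.015, 0.05, 0.05, 0.05, 0.05]}' |grep -v rot
python3 -m creep '{"tx":[0, 0, 0, 0, 0], "ty":[0, 0, 0, 0, 0], "tz":[0, -0.2, -0.6, -0.9, -0.9], "turn":[0, 0, 0, 0, 0], "aperture":[0.05, 0.05, 0.05, 0.05, 0.05]}' |grep -v rot
python3 -m creep '{"tx":[0], "ty":[0], "tz":[0], "turn":[0], "aperture":[0.05]}' |head -1
python3 - <<'E'
from h import *;from station import env;to(env,(.506,-.3815,.22),yaw=7.3)
d=env.snapshot('wrist');s=env.snapshot('side')
P=cloud(d);H=cv2.cvtColor(d["color"],cv2.COLOR_RGB2HSV)
k=(P[...,2]>.105)&(P[...,2]<.125)&(H[...,1]>110)&(H[...,2]<150)&(abs(P[...,0]-.576)<.04)&(abs(P[...,1]+.069)<.07)
v,u=np.nonzero(k);Q=np.array([onz(d,a,b,.116)[:2] for a,b in zip(u,v)],np.float32);print(len(Q),cv2.minAreaRect(Q),P[k].mean(0))
cv2.imwrite('pics/s5.png',cv2.resize(s['color'][140:240,260:360],None,fx=5.5,fy=5.5,interpolation=cv2.INTER_CUBIC)[:,:,::-1])
E
```

```text
time_s: 19.9
tool_pos: [0.5785, -0.0679, 0.0857]
ft_force: [-0.2, -0.4, -0.6]
width: 0.0487
gripper_force: 0.0
time_s: 20.4
tool_pos: [0.5779, -0.0681, 0.2176]
ft_force: [1.9, -1.5, -0.5]
width: 0.0499
gripper_force: 0.0
time_s: 20.5
t 20.5 grasp [ 0.5813 -0.0694  0.2411] yaw 7.28 zax [ 0.01 -0.   -1.  ] shift [-0.3    -0.1145  0.0205] turn -0.0004 F [-0.24  0.15 -0.09] w 0.0496 0.0
2271 ((0.5780084133148193, -0.07075023651123047), (0.02282111346721649, 0.06706571578979492), 7.693714618682861) [ 0.5782323  -0.06971181  0.1150654 ]
```

View pics/s5.png

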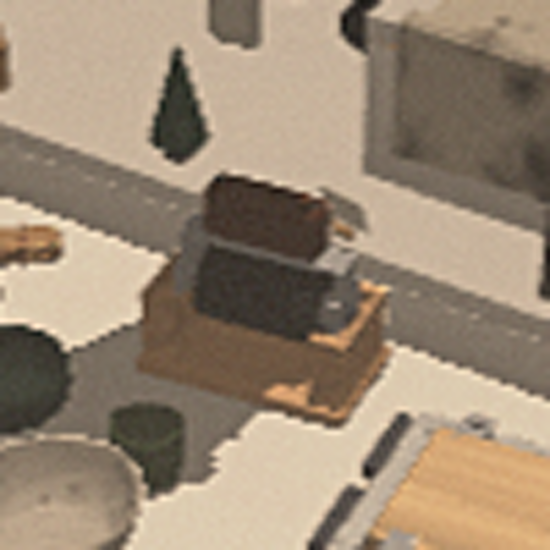

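The roller sits seated at px (265,260). Its grip measures (0.578,-0.0708) at z 0.115, as at the start. Back to the tab.

In the tool's units: -0.043 m is -0.86, -0.0163 m is -0.326.

```bash
python3 -m creep '{"tx":[-0.86, -0.86, -0.86, -0.86, -0.86], "ty":[-0.326, -0.326, -0.326, -0.326, -0.326], "tz":[0, 0, 0, 0, 0], "turn":[0, 0, 0, 0, 0], "aperture":[0.075, 0.075, 0.075, 0.075, 0.075]}'|head -2
python3 -m creep '{"tx":[-0.86, -0.86, 0, 0], "ty":[-0.326, -0.326, 0, 0], "tz":[0, 0, 0, 0], "turn":[0, 0, 0, 0], "aperture":[0.075, 0.075, 0.075, 0.075]}'|head -2
python3 -c "
from h import *;from station import env;to(env,(.5064,-.3835,.034),yaw=7.3)"
```

```text
time_s: 21.1
tool_pos: [0.5238, -0.2925, 0.2147]
time_s: 21.5
tool_pos: [0.5021, -0.382, 0.2146]
t 21.5 grasp [ 0.5021 -0.382   0.2334] yaw 7.13 zax [-0.002  0.001 -1.   ] shift [-0.0022  0.0045  0.1993] turn -0.003 F [0.76 0.53 0.23] w 0.0748 0.0
```

In the tool's units: 0.045 m is 0.9, 0.04 m is 0.8.

```bash
python3 -m creep '{"tx":[-0.04, 0, 0, 0, 0], "ty":[0.09, 0, 0, 0, 0], "tz":[0.8, 0.9, 0.9, 0.8, 0.58], "turn":[0, 0, 0, 0, 0], "aperture":[0.075, 0.075, 0.075, 0.075, 0.075]}'|head -2
python3 -m creep '{"tx":[0, 0, 0, 0, 0], "ty":[0, 0, 0, 0, 0], "tz":[0, 0, 0, 0, 0], "turn":[0, 0, 0, 0, 0], "aperture":[0.03, 0.03, 0.03, 0.03, 0.03]}' 15|grep -v rot
python3 -c "
from h import *;from station import env;to(env,(.5064,-.3835,.034),yaw=7.3)
H=np.array([.4817,-.1867,.035]);
s=env.read_state();R=Ro.from_rotvec(s['tcp_rot']).as_matrix();q=s['tool_pos']-env.grasp_offset*R[:,2]
e=np.array([.1225,-.9925,0]);y=(q-H)@e;z=q[2]-.035;r=np.hypot(y,z);a=np.arctan2(z,y);print(r,a)
th=np.linspace(a,1.62,17);pts=np.array([H*0+r*(np.cos(k)*e+np.array([0,0,np.sin(k)])) for k in th]);print((np.diff(pts,axis=0)@R).round(4))
"
```

```text
time_s: 22.0
tool_pos: [0.5081, -0.3788, 0.0132]
time_s: 22.5
tool_pos: [0.5067, -0.3832, 0.0181]
ft_force: [-11.0, -0.2, 11.1]
width: 0.0398
gripper_force: 14.8
t 22.5 grasp [ 0.5067 -0.3832  0.0369] yaw 7.28 zax [-0.001 -0.001 -1.   ] shift [-0.0003 -0.0003  0.0029] turn -0.0003 F [-11.03  -0.24  11.07] w 0.0398 14.8
0.19809957278860332 0.009435164254096674
[[ 0.0012 -0.     -0.0199]
 [ 0.0032 -0.     -0.0197]
 [ 0.0051 -0.     -0.0193]
 [ 0.007   0.     -0.0186]
 [ 0.0089  0.     -0.0178]
 [ 0.0106  0.     -0.0169]
 [ 0.0123  0.     -0.0157]
 [ 0.0138  0.     -0.0144]
 [ 0.0152  0.     -0.0129]
 [ 0.0164  0.0001 -0.0113]
 [ 0.0174  0.0001 -0.0096]
 [ 0.0183  0.0001 -0.0078]
 [ 0.019   0.0001 -0.006 ]
 [ 0.0195  0.0001 -0.004 ]
 [ 0.0198  0.0001 -0.002 ]
 [ 0.0199  0.0001 -0.    ]]
```

In the tool's units: -0.0215 m is -0.43, -0.001 m is -0.02.

```bash
python3 -m creep '{"tx":[0.024, 0.064, 0.102, 0.14, 0.178], "ty":[-0.02, 0, 0, 0, 0], "tz":[-0.43, -0.394, -0.386, -0.372, -0.356], "turn":[0, 0, 0, 0, 0], "aperture":[0.03, 0.03, 0.03, 0.03, 0.03]}' 18|grep -v rot
python3 -c "
from h import *;from station import env;to(env,(.5064,-.3835,.034),yaw=7.3)"
```

```text
time_s: 23.0
tool_pos: [0.5035, -0.3571, 0.1151]
ft_force: [-2.6, -1.1, -4.9]
width: 0.0397
gripper_force: 18.0
t 23.0 grasp [ 0.5035 -0.3571  0.1339] yaw 7.28 zax [-0. -0. -1.] shift [-0.0266 -0.0004  0.0999] turn -0.0003 F [-2.58 -1.15 -4.86] w 0.0397 18.0
```

In the tool's units: -0.0169 m is -0.338, 0.0164 m is 0.328.

```bash
python3 -m creep '{"tx":[0.212, 0.246, 0.276, 0.304, 0.328], "ty":[0, 0, 0, 0, 0], "tz":[-0.338, -0.314, -0.288, -0.258, -0.226], "turn":[0, 0, 0, 0, 0], "aperture":[0.03, 0.03, 0.03, 0.03, 0.03]}'|grep -v rot
python3 -m creep '{"tx":[0.348, 0.366, 0.38, 0.39, 0.396], "ty":[0, 0, 0, 0, 0], "tz":[-0.192, -0.156, -0.12, -0.08, -0.04], "turn":[0, 0, 0, 0, 0], "aperture":[0.03, 0.03, 0.03, 0.03, 0.03]}'|grep -v rot
python3 -m creep '{"tx":[0.398, 0, 0], "ty":[0, 0, 0], "tz":[0, 0, 0], "turn":[0, 0, 0], "aperture":[0.03, 0.03, 0.03]}'|grep -v rot
python3 -c "
from h import *;from station import env;to(env,(.480,-.171,.234),yaw=7.3)"
```

```text
time_s: 23.5
tool_pos: [0.4952, -0.2885, 0.1861]
ft_force: [0.0, -0.3, -6.9]
width: 0.0397
gripper_force: 18.0
time_s: 24.0
tool_pos: [0.484, -0.1955, 0.2156]
ft_force: [2.6, -2.8, -5.2]
width: 0.04
gripper_force: 18.0
time_s: 24.3
tool_pos: [0.4815, -0.1744, 0.2155]
ft_force: [-0.3, 4.2, 6.3]
width: 0.0396
gripper_force: 18.0
t 24.3 grasp [ 0.4814 -0.1744  0.2343] yaw 7.48 zax [ 0.002  0.003 -1.   ] shift [ 0.0036 -0.001   0.0003] turn 0.0032 F [-0.34  4.21  6.3 ] w 0.0396 18.0
```

In the tool's units: -0.045 m is -0.9, -0.04 m is -0.8.

```bash
python3 -m creep '{"tx":[0, 0, 0, 0, 0], "ty":[0, 0, 0, 0, 0], "tz":[0, 0, 0, 0, 0], "turn":[0, 0, 0, 0, 0], "aperture":[0.08, 0.08, 0.08, 0.08, 0.08]}'|grep -v rot
python3 -m creep '{"tx":[0, 0, 0, 0, 0], "ty":[0, 0, 0, 0, 0], "tz":[-0.4, -0.8, -0.9, -0.4, 0], "turn":[0, 0, 0, 0, 0], "aperture":[0.08, 0.08, 0.08, 0.08, 0.08]}'|grep -v rot
python3 - <<'E'
from h import *;from station import env
t=env.snapshot('side')
cv2.imwrite('pics/s6.png',t['color'][:,:,::-1])
E
```

```text
time_s: 24.8
tool_pos: [0.4809, -0.1767, 0.2143]
ft_force: [-0.2, 0.1, -0.2]
width: 0.0753
gripper_force: 0.0
time_s: 25.3
tool_pos: [0.4822, -0.1775, 0.342]
ft_force: [0.2, 0.1, 0.7]
width: 0.0803
gripper_force: 0.0
```

View pics/s6.png

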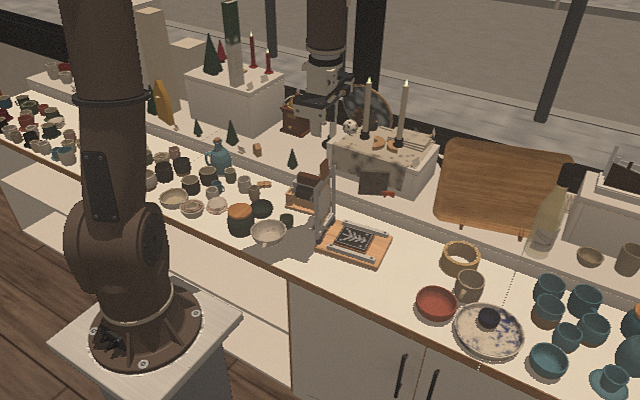

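The frame stands open at px (322,205), the roller is in its rest at (308,188), the crockery is in place, and the gripper is clear above everything.

```bash
python3 -c "
from station import env;print(env.hand_in())"
```

```text
the job is handed in; nothing more can be done
None
```

The card was rolled from the hinge end to the tab end at roughly 10–13 N estimated contact force, the roller is back in its rest, the frame stands open, and the job is handed in; the hand-in returned no verdict.

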